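Hold a sprung parts-box lid at the index arm

TASK

Move the tape roll off the lid of the parts box onto the upright post of the tape stand, lying flat on its base, and let it go. Then raise the sprung lid until it is in line with the index arm at the side of the box, so a colleague can fit the lid stay: finish while still holding the lid there, steady, because it snaps shut if released. Do not move the index arm, and leave the crimping pliers, screwdriver and jar alone.

Things in the scene. Friction and masses are not known exactly. Their poses are not given: they have to be found in the camera images.
- box: Fixed clear plastic parts box with compartments, 190 (x) x 260 (y) x 70 mm high. Origin: centre of its underside, on the bench. Its -x side is the front, towards the robot; the lid hinge runs along y on the far (+x) top edge. A thin steel quadrant stands 25 mm outside its +y wall, up to 215 mm above the bench.
- lid: Clear sprung lid with grey rim, 190 x 260 x 6 mm, 0.25 kg. Origin: middle of the hinge line, lid's underside, at (95, 0, 70.5) mm in the box frame. Shut (as it starts), its axes are the box's; it reaches from x = 0 to -190 mm, top at z = 6 mm (76.5 above the bench). It opens by turning about the box's +y: the front edge rises; range 0 to 1.5 rad. Spring: 0.5 Nm shut + 0.5 Nm per rad, closing.
- lid_handle (a point): Centre of the lid's handle: a round aluminium bar, 12 mm diameter, along the lid's y, 94 mm free between two posts, near the front edge, at (-165, 0, 40) mm in the lid frame; 28 mm free beneath it. It takes some 4 to 8 N to lift; the round bar can turn between the fingers as the lid swings. The lid snaps shut when released.
- index: Index arm: slim dark steel arm, 165 x 8 x 10 mm, round 18 mm tip, pivoting on the lid's hinge axis just outside the lid's +y edge (142 mm to the box's +y). It is set to the wanted lid angle, 0.4 to 0.8 rad above the shut lid, and stays by friction unless pushed. Origin at the hinge; its x axis means the same as the lid's: the lid is right when the two x axes are parallel.
- index_tip (a point): Centre of the index arm's round tip, at (-165, 0, 3) mm in the index arm's frame, level with half the lid's thickness when the lid is in line.
- roll: Black tape roll, loose, a stiff ring of 56 mm outside diameter, 38 mm hole, 19 mm high, about 0.06 kg, lying flat on the lid behind the handle at the start. Origin: centre of its underside.
- roll_center (a point): Centre of the tape roll, 9.5 mm above its underside.
- spindle: Tape stand fixed on the bench on the robot's right: a dark steel disc of 90 mm diameter, 8 mm thick, with a plain upright steel post of 16 mm diameter at its centre whose top is 45 mm above the bench. Origin: centre of the disc's underside.
- crimper: Bystander: crimping pliers with green grips, about 210 x 55 x 20 mm, lying on the bench to the left of the box. Origin at the underside near the pivot.
- screwdriver: Bystander: screwdriver with an orange handle, 200 mm long, lying on the bench beyond the tape stand. Origin near its middle, at the underside.
- jar: Bystander: closed jar, 60 mm diameter, 75 mm high, standing on the bench at the far right. Origin: centre of its underside.
There are look-alikes about, which are no part of the job. Leave any yellow look-alike of the roll alone. Several things have the shape of the spindle; the one meant has the colours described above.

How it is judged:
By the outcome, as a careful person would: the job done as asked, in the order asked, and still so for the second after the job is handed in, while the arm keeps its last pose, push and grip.
It also fails if it takes over 51 s, if anything falls off the work surface, if the arm or the gripper's body presses on something with over 40 N, if the wrist force passes 120 N, or if a joint passes its speed limit or range.

ROBOT

A 6-joint arm with a two-finger parallel gripper is mounted at the origin on the work surface. World frame = base frame: x ahead of the robot, y to its left, z up, the work surface at z = 0. Lengths are in m, angles in rad, forces in N, time in s.
With the tool pointing down it reaches from about 0.35 to 0.975 m from the base axis. Payload 17.4 kg.
Tool frame: the origin (TCP) lies at the centre of the arm's flange, where the gripper is bolted on; the fingertips stand 173 mm ahead of it and the grasp point (between the pads) lies 155 mm ahead of it (finger_overhang is the z of the fingertips in the tool frame, in m); z points along the fingers, y is the line along which they close (so a half turn about z gives the same grasp; the last joint's range is limited). The gripper opens to 85 mm and grips with 20 to 120 N. Pads are 22 mm wide; open, the fingers measure 114 mm over their backs; the gripper's body (76 mm by 85 mm) begins 54 mm behind the grasp point. The pads swing forward as they close: fully open they stand 13 mm farther back than shut.
Start: joints at [-1.334, 0.116, 1.442, -0, 1.584, -0.038], TCP at [0.183, -0.65, 0.405] pointing down, gripper open.
Joint ranges: [-2.83, 2.83], [-0.83, 2.19], [0.07, 2.5], [-1.14, 4.28], [0.01, 3], [-2.97, 2.97]. Speed limits (rad/s): [1.89, 1.89, 2.22, 3.14, 3.14, 3.14].

INTERFACE

Orientations are given as a unit quaternion [w, x, y, z].
In Python, from workcell import * gives the robot as it stands.
- The arm moves only by the tool apply_moves, never from a script. Its argument "motion" is a list of rows, each an object with "gripper": the closure, from -1 (fully open) to 1 (shut); "delta_pos": the shift along the world's x, y, z in m, a list of three; "turn": the turn about the world's z in degrees. In form: [{"gripper": gripper, "delta_pos": [tx, ty, tz], "turn": turn}, ...]. A call has 1 to 12 rows; each row is the pose to reach, as a shift and turn from the pose commanded when the call began; what a row does not reach only later rows make up. A row lasts 1/10 s, in which the tool goes at most 50 mm and 8.59 degrees, less where a joint would pass 70% of its speed; a pose out of reach is approached as far as the arm can. A call with a gripper value outside its range is refused whole. The fingers move at their own pace and stop on an object; the grip force is fixed at half the most. Time passes only in rows, so rows that repeat a pose let the fingers close. It gives the time, the measured TCP pose, the force, the opening and the grip force at its end, in the units of the state.
- state(): the state, without advancing time (a new reading comes with each control period).
- grab_frame(name): name is "scene" or "top" or "wrist"; returns a dict with "image" (480x640x3 uint8, red, green, blue), "z_map" (480x640 float32, m along the optical axis (not along the pixel's ray), 0 where there is no reading), "K" (3x3 intrinsics, pixels), "pose" (4x4, takes a point from camera to world coordinates). Camera axes: x right, y up, looking along -z (the intrinsics and any distortion apply to the point x, -y, -z); pixel columns grow to the right and rows downward; lengths in m; the calibration is good to about 2 mm. A picture is of the moment at which its call begins.
- sign_off(): hands the job in; it is judged then, once.
Trained networks look in a picture, given as the dict that the camera call returned (one of the last four; its "shot" number tells which), for a name from the list of things; names that differ only in an ending like _2 or _b are one class to them, and where a whole thing is asked for, a point or a joint stands for the part that bears it (a point fixed in the world has none). Each returns a list of dicts, best first, with "score" (0 to 1); they miss things now and then, are a little off and sometimes report something else, mostly with a low value. They report only what shows in the picture. A call takes as long as a camera call. They do not tell look-alikes from the thing itself.
- spot_in(query, picture): "pixel" ([column, row] in pixels, amid what is visible of it).
- pinpoint(query, picture): "pixel" ([column, row] in pixels: a listed point, or the origin of a listed thing).
The state is a dict: "t": time; "joint_positions": joint angles; "qd": joint speeds; "joint_efforts": joint torques, N m; "tcp_pos": TCP position; "orientation": TCP orientation; "wrist_force": force on the tool from outside, world axes, zero at the start; "wrist_torque": the same for the moment, N m; "gripper_width": opening from 0.0 (shut) to 1.0 (fully open); "grip_force": force on a finger pad.
Only numpy, scipy, OpenCV 4.12 (cv2) and the standard library are available. Lean on these libraries where they do the work, as an engineer would, in place of code of your own. Each camera call takes 0.05 s, during which the arm holds its last target. There are 200 camera calls.

## Working session

There is one attempt and no reset: what is moved stays moved. The work goes in short steps, Python scripts to look and compute and a tool call to move; the robot and the scene stay as the last step left them, time stands still between calls to the robot, and variables do not carry over. Pictures are saved under pics/ and viewed, at most 10 in all, crops included, and the job is handed in when it is done.

Besides the shell and the picture viewer there is one more tool, called by a JSON object that holds its "name" and its "arguments". apply_moves: Moves the arm, as the interface text tells. Its arguments: {"type":"object","properties":{"motion":{"type":"array","items":{"type":"object","properties":{"gripper":{"type":"number"},"delta_pos":{"type":"array","items":{"type":"number"}},"turn":{"type":"number"}}}}},"required":["motion"]}

```bash
ls; mkdir -p pics; cat > h.py <<'E'
from workcell import *
import numpy as np, cv2
def P(f,px,z=None,r=2):
    K,T=f["K"],f["pose"]; u,v=px
    if z is None:
        d=f["z_map"][int(v)-r:int(v)+r+1,int(u)-r:int(u)+r+1]; d=np.median(d[d>0])
    ray=np.array([(u-K[0,2])/K[0,0],-(v-K[1,2])/K[1,1],-1.])
    if z is None: p=ray*d
    else:
        rw=T[:3,:3]@ray; p=ray*((z-T[2,3])/rw[2])
    return T[:3,:3]@p+T[:3,3]
E
python3 - <<'E'
from h import *
s=state(); print(s)
for n in ("scene","top"):
    f=grab_frame(n); cv2.imwrite(f"pics/{n}0.png",f["image"][:,:,::-1]); print(n,f["K"].tolist(),f["pose"].round(3).tolist(), [k for k in f])
    for q in ("roll","spindle","lid_handle","index_tip","index","lid","box","jar"):
        for fn in (spot_in,pinpoint):
            for r in fn(q,f)[:4]:
                try: p=P(f,r["pixel"]).round(3)
                except Exception as e: p=None
                print(q,fn.__name__,np.round(r["pixel"]),round(r["score"],2),p)
E
```

```text
pics
{'t': 0.0, 'joint_positions': array([-1.33380714e+00,  1.16503104e-01,  1.44229080e+00, -3.50017183e-05,
        1.58402720e+00, -3.77925635e-02]), 'qd': array([ 4.65458206e-04, -3.71706059e-04, -8.22181525e-04,  2.48519307e-04,
       -1.25728312e-03, -8.28536102e-05]), 'joint_efforts': array([-3.75239524e-04, -7.31998301e+01, -6.32494140e+01, -7.81826247e-05,
        6.35957476e-03,  4.72787974e-05]), 'tcp_pos': array([ 0.18314624, -0.6496855 ,  0.40393465]), 'orientation': array([-6.09441927e-04,  9.90576554e-01,  1.36958803e-01, -7.84875193e-05]), 'wrist_force': array([ 0.31869452,  0.30713655, -0.04537619]), 'wrist_torque': array([ 0.04643435,  0.02413507, -0.00158863]), 'grip_force': 0.0, 'gripper_width': 1.0020679575342548}
scene [[573.38557683015, 0.0, 314.91974240784714], [0.0, 573.38557683015, 242.75191355415225], [0.0, 0.0, 1.0]] [[-0.858, -0.389, 0.335, 1.025], [0.513, -0.629, 0.584, 0.738], [-0.016, 0.673, 0.739, 1.1], [0.0, 0.0, 0.0, 1.0]] ['image', 'z_map', 'K', 'pose', 'shot']
roll call [257. 298.] 0.89 [ 0.74  -0.037  0.02 ]
roll call [313. 267.] 0.63 [0.612 0.0
[... 1621 characters left out ...]
008]
spindle call [465. 286.] 0.82 [ 0.485 -0.398  0.025]
lid_handle call [295. 255.] 0.84 [0.558 0.038 0.076]
lid_handle call [298. 280.] 0.73 [0.496 0.027 0.112]
lid_handle call [310. 244.] 0.26 [ 0.586 -0.     0.076]
index_tip call [234. 271.] 0.66 [0.518 0.171 0.168]
index call [235. 248.] 0.72 [0.57  0.176 0.136]
index call [241. 218.] 0.71 [0.648 0.174 0.079]
index call [419. 207.] 0.67 [ 0.69  -0.282  0.013]
lid call [293. 256.] 0.58 [0.556 0.043 0.075]
lid call [296. 216.] 0.61 [0.655 0.036 0.075]
box call [288. 254.] 0.78 [0.56  0.055 0.076]
box call [297. 253.] 0.61 [0.563 0.033 0.075]
jar call [511. 247.] 0.68 [ 0.586 -0.499  0.074]
jar call [505. 246.] 0.57 [ 0.589 -0.486  0.07 ]
```

View pics/scene0.png

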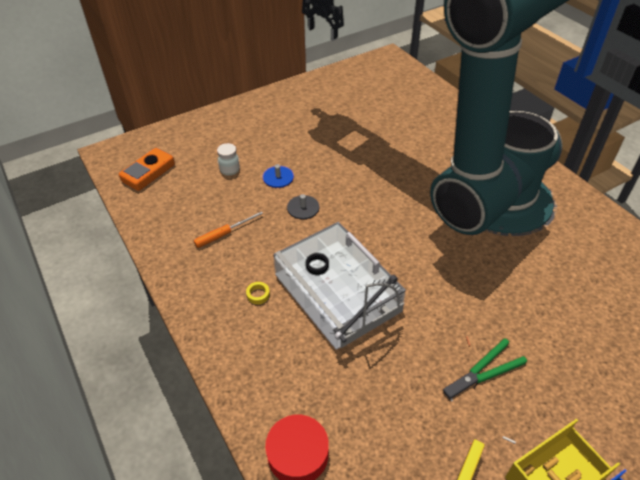

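```bash
python3 - <<'E'
import cv2
a=cv2.imread('pics/top0.png')[150:340,200:540]
cv2.imwrite('pics/topc.png',cv2.resize(a,(800,447),interpolation=cv2.INTER_CUBIC))
E
```

```text
(no output)
```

View pics/topc.png

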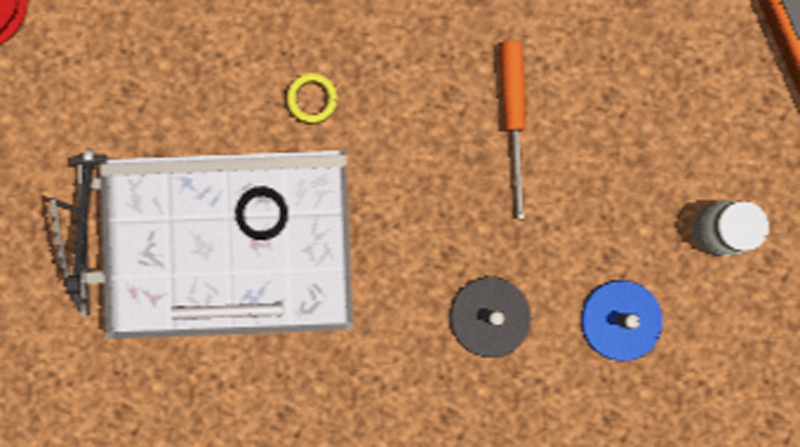

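The scene shows the box with the black roll on its lid at (317,264) and its yellow look-alike on the bench at (258,293). The dark grey stand is at (303,207), with a blue one at (278,177). The enlarged top crop confirms that the black roll on the lid, about (311,240) in the full image, and the dark disc at (408,285) fit the description. The yellow ring and blue disc are decoys.

```bash
cat >> h.py <<'E'
def tri(fs,pxs):
    A=np.zeros((3,3));b=np.zeros(3);L=[]
    for f,(u,v) in zip(fs,pxs):
        K,T=f["K"],f["pose"]; d=T[:3,:3]@np.array([(u-K[0,2])/K[0,0],-(v-K[1,2])/K[1,1],-1.]); d/=np.linalg.norm(d)
        M=np.eye(3)-np.outer(d,d); A+=M; b+=M@T[:3,3]; L.append((M,T[:3,3]))
    p=np.linalg.solve(A,b); return p,[np.linalg.norm(M@(p-c)) for M,c in L]
def cloud(f):
    K,T=f["K"],f["pose"]; v,u=np.mgrid[:480,:640]; z=f["z_map"]
    c=np.stack([(u-K[0,2])/K[0,0]*z,-(v-K[1,2])/K[1,1]*z,-z],-1)
    return c@T[:3,:3].T+T[:3,3]
E
python3 - <<'E'
from h import *
fs=[grab_frame("scene"),grab_frame("top")]
def blob(f,lo,hi,win):  # centroid px of dark blob in window
    u0,u1,v0,v1=win; im=f["image"][v0:v1,u0:u1].astype(int); g=im.max(2)
    m=((g>=lo)&(g<hi)&(im.max(2)-im.min(2)<25)).astype(np.uint8)
    n,l,st,c=cv2.connectedComponentsWithStats(m); i=1+np.argmax(st[1:,4])
    x,y,w,h,a=st[i]; return (np.array([x+w/2-.5+u0,y+h/2-.5+v0]),(w,h,a))
for f,w,d in zip(fs,[(298,335,248,282),(294,328,224,258)],[(280,330,188,222),(388,430,262,306)]):
    r=blob(f,0,60,w); print("roll",r,P(f,r[0],.0765+.0095 if 1 else 0).round(4))
    s=blob(f,0,110,d); print("disc",s,P(f,s[0],.008).round(4))
ps=[[x["pixel"] for x in pinpoint("index_tip",f)[:1]][0] for f in fs]
print("tip",ps,tri(fs,ps))
for f in fs:
    c=cloud(f)
    k=c.reshape(-1,3); k=k[(f["z_map"]>0).ravel()]
    # handle points
    h=k[(k[:,2]>.105)&(k[:,2]<.125)&(k[:,0]>.46)&(k[:,0]<.53)&(k[:,1]>-.06)&(k[:,1]<.11)]
    print("handle",len(h),h.mean(0).round(4),h.min(0).round(4),h.max(0).round(4),np.polyfit(h[:,1],h[:,0],1) if len(h)>3 else '')
    # dark points near the index arm
    m=(c[...,1]>.14)&(c[...,1]<.20)&(c[...,2]>.085)&(c[...,0]<.70)&(c[...,0]>.44)&(f["z_map"]>0)
    q=c[m]; print("idx",len(q)); q=q[np.argsort(q[:,0])]; print(q[::max(1,len(q)//45)].round(3).tolist())
E
```

```text
roll (array([316.5, 264. ]), (np.int32(22), np.int32(21), np.int32(237))) [ 0.5961 -0.0043  0.086 ]
disc (array([303., 207.]), (np.int32(31), np.int32(23), np.int32(555))) [ 0.4896 -0.2555  0.008 ]
roll (array([310.5, 240.5]), (np.int32(22), np.int32(22), np.int32(169))) [ 5.944e-01 -5.000e-04  8.600e-02]
disc (array([407.5, 284.5]), (np.int32(34), np.int32(34), np.int32(867))) [ 0.4873 -0.2538  0.008 ]
tip [[391.6, 275.5], [234.2, 265.4]] (array([0.52593801, 0.17120916, 0.18261774]), [np.float64(0.004900243783189265), np.float64(0.004900243783189157)])
handle 259 [0.4964 0.0336 0.1164] [ 0.4846 -0.0273  0.1058] [0.5049 0.0883 0.1241] [-0.06009191  0.49841179]
idx 688
[[0.489, 0.18, 0.091], [0.503, 0.186, 0.103], [0.506, 0.184, 0.121], [0.51, 0.183, 0.136], [0.514, 0.186, 0.132], [0.517, 0.18, 0.171], [0.519, 0.187, 0.15], [0.522, 0.185, 0.163], [0.525, 0.176, 0.179], [0.527, 0.186, 0.155], [0.53, 0.177, 0.171], [0.534, 0.17, 0.165], [0.54, 0.183, 0.186], [0.544, 0.173, 0.162], [0.547, 0.188, 0.187], [0.551, 0.186, 0.191], [0.553, 0.186, 0.192], [0.556, 0.174, 0.154], [0.559, 0.18, 0
[... 1149 characters left out ...]
 0.185, 0.184], [0.551, 0.184, 0.186], [0.554, 0.18, 0.148], [0.557, 0.175, 0.151], [0.559, 0.176, 0.146], [0.562, 0.189, 0.197], [0.564, 0.187, 0.197], [0.566, 0.18, 0.141], [0.569, 0.178, 0.139], [0.571, 0.178, 0.137], [0.574, 0.187, 0.209], [0.577, 0.19, 0.207], [0.579, 0.188, 0.204], [0.583, 0.187, 0.211], [0.585, 0.189, 0.212], [0.588, 0.187, 0.211], [0.591, 0.181, 0.124], [0.593, 0.187, 0.129], [0.594, 0.175, 0.119], [0.594, 0.187, 0.178], [0.596, 0.179, 0.122], [0.597, 0.187, 0.141], [0.599, 0.183, 0.117], [0.603, 0.181, 0.115], [0.609, 0.181, 0.112], [0.614, 0.183, 0.106], [0.619, 0.176, 0.105], [0.624, 0.184, 0.099], [0.629, 0.179, 0.101], [0.635, 0.18, 0.093], [0.64, 0.179, 0.087]]
```

{"name": "apply_moves", "arguments": {"motion": [{"gripper": -1,"delta_pos": [0.412,0.648,0],"turn": 77.4},{"gripper": -1,"delta_pos": [0.412,0.648,0],"turn": 77.4},{"gripper": -1,"delta_pos": [0.412,0.648,0],"turn": 77.4},{"gripper": -1,"delta_pos": [0.412,0.648,0],"turn": 77.4},{"gripper": -1,"delta_pos": [0.412,0.648,0],"turn": 77.4},{"gripper": -1,"delta_pos": [0.412,0.648,0],"turn": 77.4},{"gripper": -1,"delta_pos": [0.412,0.648,0],"turn": 77.4},{"gripper": -1,"delta_pos": [0.412,0.648,0],"turn": 77.4},{"gripper": -1,"delta_pos": [0.412,0.648,0],"turn": 77.4},{"gripper": -1,"delta_pos": [0.412,0.648,0],"turn": 77.4},{"gripper": -1,"delta_pos": [0.412,0.648,0],"turn": 77.4},{"gripper": -1,"delta_pos": [0.412,0.648,0],"turn": 77.4}]}}

```text
t: 3.1
tcp_pos: [0.5056, -0.1413, 0.4051]
orientation: [0.0, 0.687, 0.726, 0.0]
wrist_force: [0.1, -0.5, -0.2]
gripper_width: 1.0
grip_force: 0.0
```

{"name": "apply_moves", "arguments": {"motion": [{"gripper": -1,"delta_pos": [0.045,0.02,-0.02],"turn": 0},{"gripper": -1,"delta_pos": [0.085,0.05,-0.03],"turn": 0},{"gripper": -1,"delta_pos": [0.09,0.099,-0.035],"turn": 0},{"gripper": -1,"delta_pos": [0.09,0.139,-0.035],"turn": 0},{"gripper": -1,"delta_pos": [0.09,0.139,-0.035],"turn": 0},{"gripper": -1,"delta_pos": [0.09,0.139,-0.035],"turn": 0}]}}

```text
t: 3.7
tcp_pos: [0.5951, -0.0036, 0.3697]
orientation: [0.0, 0.687, 0.727, -0.0]
wrist_force: [-0.3, -0.5, -0.6]
gripper_width: 0.999
grip_force: 0.0
```

```bash
python3 - <<'E'
from h import *
f=grab_frame("wrist"); s=state(); print(s["tcp_pos"],s["orientation"],s["t"],f["pose"].round(3).tolist())
im=f["image"]; cv2.imwrite("pics/w1.png",im[:,:,::-1])
for q in ("roll","lid_handle","index_tip"):
    for r in pinpoint(q,f)[:2]: print(q,r, P(f,r["pixel"]).round(4))
c=cloud(f);g=im.max(2).astype(int)
m=(g<60)&(abs(c[...,0]-.595)<.05)&(abs(c[...,1])<.05)&(c[...,2]>.08)&(c[...,2]<.11)
k=c[m];print("roll",len(k),k.min(0),k.max(0),np.percentile(k,[1,99],axis=0).mean(0))
h=c.reshape(-1,3);h=h[(f["z_map"]>0).ravel()];h=h[(h[:,2]>.106)&(h[:,2]<.125)&(h[:,0]>.47)&(h[:,0]<.52)&(h[:,1]>-.03)&(h[:,1]<.1)]
if len(h)>10: print("handle",len(h),h.mean(0),h[:,1].min(),h[:,1].max(),np.polyfit(h[:,1],h[:,0],1),h[:,2].max())
E
```

```text
[ 0.59504086 -0.00448998  0.36985193] [ 1.74284677e-04  6.87258378e-01  7.26413030e-01 -1.94147433e-05] 3.75 [[0.998, -0.054, -0.019, 0.59], [0.057, 0.943, 0.329, 0.082], [-0.0, -0.329, 0.944, 0.338], [0.0, 0.0, 0.0, 1.0]]
roll {'pixel': [447.6, 262.3], 'score': 0.69} [ 7.281e-01 -5.620e-02 -2.000e-04]
lid_handle {'pixel': [157.9, 182.7], 'score': 0.81} [0.4944 0.0332 0.1151]
roll 2937 [ 0.56862799 -0.0270623   0.08001114] [0.6232305  0.02780713 0.09740602] [0.59590247 0.00082506 0.08844794]
handle 3899 [0.49522982 0.03806036 0.11368942] -0.023934459569303748 0.09009602239201465 [-0.05095697  0.49716926] 0.1173774342471845
```

View pics/w1.png

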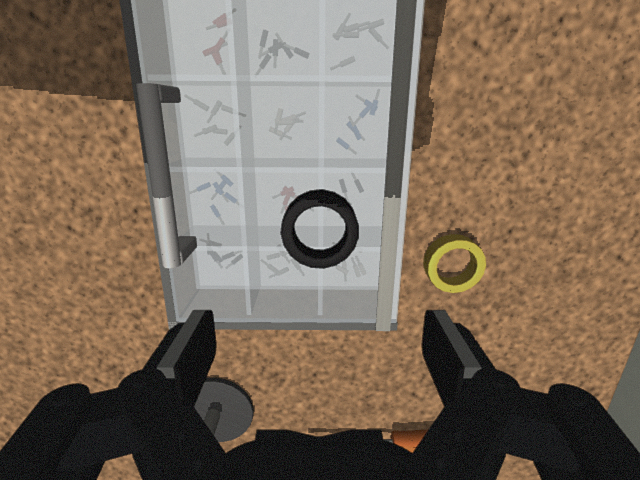

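The wrist picture shows the black roll flat on the lid at (320,229), the handle at (157,180) and the yellow decoy at (456,265), off the lid. I'm descending on the black roll.

{"name": "apply_moves", "arguments": {"motion": [{"gripper": -1,"delta_pos": [0.001,0.004,-0.03],"turn": 0},{"gripper": -1,"delta_pos": [0.001,0.004,-0.07],"turn": 0},{"gripper": -1,"delta_pos": [0.001,0.004,-0.1],"turn": 0},{"gripper": -1,"delta_pos": [0.001,0.004,-0.119],"turn": 0},{"gripper": 1,"delta_pos": [0.001,0.004,-0.119],"turn": 0},{"gripper": 1,"delta_pos": [0.001,0.004,-0.119],"turn": 0},{"gripper": 1,"delta_pos": [0.001,0.004,-0.119],"turn": 0},{"gripper": 1,"delta_pos": [0.001,0.004,-0.119],"turn": 0},{"gripper": 1,"delta_pos": [0.001,0.004,-0.119],"turn": 0},{"gripper": 1,"delta_pos": [0.001,0.004,-0.119],"turn": 0},{"gripper": 1,"delta_pos": [0.001,0.004,-0.119],"turn": 0}]}}

```text
t: 5.0
tcp_pos: [0.5964, -0.0006, 0.2525]
orientation: [0.001, 0.687, 0.726, 0.001]
wrist_force: [-0.5, -2.8, 6.6]
gripper_width: 0.631
grip_force: 63.6
```

{"name": "apply_moves", "arguments": {"motion": [{"gripper": 1,"delta_pos": [0,0,0.03],"turn": 0},{"gripper": 1,"delta_pos": [0,0,0.08],"turn": 0},{"gripper": 1,"delta_pos": [-0.01,-0.03,0.1],"turn": 0},{"gripper": 1,"delta_pos": [-0.029,-0.07,0.1],"turn": 0},{"gripper": 1,"delta_pos": [-0.047,-0.114,0.1],"turn": 0},{"gripper": 1,"delta_pos": [-0.066,-0.158,0.1],"turn": 0},{"gripper": 1,"delta_pos": [-0.085,-0.202,0.1],"turn": 0},{"gripper": 1,"delta_pos": [-0.1,-0.238,0.08],"turn": 0},{"gripper": 1,"delta_pos": [-0.108,-0.2545,0.05],"turn": 0},{"gripper": 1,"delta_pos": [-0.108,-0.2545,0.03],"turn": 0},{"gripper": 1,"delta_pos": [-0.108,-0.2545,0.03],"turn": 0}]}}

```text
t: 6.1
tcp_pos: [0.4873, -0.2552, 0.2785]
orientation: [-0.002, 0.688, 0.726, -0.0]
wrist_force: [-0.3, 0.0, -0.4]
gripper_width: 0.631
grip_force: 63.5
```

```bash
python3 - <<'E'
from h import *
f=grab_frame("wrist"); s=state(); print(s["tcp_pos"],s["t"],s["gripper_width"],s["wrist_force"])
im=f["image"]; cv2.imwrite("pics/w2.png",im[:,:,::-1])
c=cloud(f);g=im.max(2).astype(int)
def bb(n,lo,hi,gm,R):
    m=(abs(c[...,0]-.488)<R)&(abs(c[...,1]+.2545)<R)&(c[...,2]>lo)&(c[...,2]<hi)&(g<gm)&(f["z_map"]>0)
    k=c[m];print(n,len(k), np.percentile(k,[1,50,99],axis=0).round(4).tolist() if len(k) else '')
bb("post",.015,.048,300,.015); bb("roll",.05,.085,60,.04); bb("disc",.004,.012,120,.055)
E
```

```text
[ 0.48787601 -0.25494068  0.28053898] 6.15 0.6293202430684303 [ 0.09121933  0.21379647 -0.21848524]
post 407 [[0.4807, -0.2545, 0.0153], [0.4879, -0.2484, 0.0323], [0.4958, -0.2468, 0.0449]]
roll 0 
disc 5046 [[0.4477, -0.2968, 0.0054], [0.4951, -0.232, 0.0073], [0.5308, -0.2112, 0.0089]]
```

View pics/w2.png

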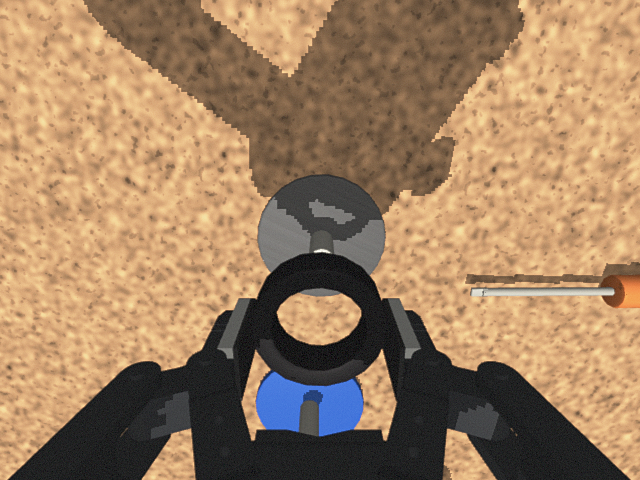

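The roll is held level, and the post at (321,243) sits on the dark disc at (321,235). The post measures (0.488, -0.255), right under the roll, so I'm lowering.

{"name": "apply_moves", "arguments": {"motion": [{"gripper": 1,"delta_pos": [0.0,0,-0.03],"turn": 0},{"gripper": 1,"delta_pos": [0,0,-0.06],"turn": 0},{"gripper": 1,"delta_pos": [0,0,-0.08],"turn": 0},{"gripper": 1,"delta_pos": [0,0,-0.09],"turn": 0},{"gripper": 1,"delta_pos": [0,0,-0.095],"turn": 0},{"gripper": 1,"delta_pos": [0,0,-0.095],"turn": 0},{"gripper": -1,"delta_pos": [0,0,-0.095],"turn": 0},{"gripper": -1,"delta_pos": [0,0,-0.095],"turn": 0},{"gripper": -1,"delta_pos": [0,0,-0.095],"turn": 0},{"gripper": -1,"delta_pos": [0,0,-0.095],"turn": 0},{"gripper": -1,"delta_pos": [0,0,-0.05],"turn": 0},{"gripper": -1,"delta_pos": [0,0,0],"turn": 0}]}}

```text
t: 7.35
tcp_pos: [0.4876, -0.2546, 0.2804]
orientation: [-0.002, 0.687, 0.726, -0.0]
wrist_force: [1.7, -0.1, 1.1]
gripper_width: 1.001
grip_force: 0.0
```

```bash
python3 - <<'E'
from h import *
f=grab_frame("wrist"); im=f["image"]; cv2.imwrite("pics/w3.png",im[100:400,150:500,::-1])
c=cloud(f);g=im.max(2).astype(int)
m=(abs(c[...,0]-.488)<.05)&(abs(c[...,1]+.2545)<.05)&(c[...,2]>.012)&(c[...,2]<.045)&(g<60)&(f["z_map"]>0)
k=c[m];print(len(k),np.percentile(k,[1,50,99],axis=0).round(4).tolist(),state()["tcp_pos"])
E
```

```text
3038 [[0.4627, -0.2798, 0.0126], [0.4905, -0.2521, 0.0259], [0.5152, -0.2266, 0.0276]] [ 0.48888826 -0.25533024  0.29078209]
```

View pics/w3.png

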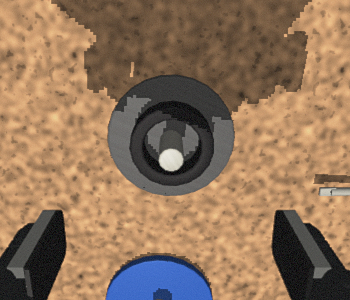

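{"name": "apply_moves", "arguments": {"motion": [{"gripper": -1,"delta_pos": [0,0,0.05],"turn": 0},{"gripper": -1,"delta_pos": [0,0.03,0.09],"turn": 0},{"gripper": -1,"delta_pos": [0.002,0.07,0.1],"turn": 0},{"gripper": -1,"delta_pos": [0.004,0.12,0.1],"turn": 0},{"gripper": -1,"delta_pos": [0.006,0.17,0.1],"turn": 0},{"gripper": -1,"delta_pos": [0.008,0.2,0.1],"turn": 0},{"gripper": -1,"delta_pos": [0.008,0.22,0.1],"turn": 0},{"gripper": -1,"delta_pos": [0.008,0.22,0.1],"turn": 0}]}}

```text
t: 8.2
tcp_pos: [0.496, -0.0329, 0.3809]
orientation: [0.0, 0.686, 0.727, 0.0]
wrist_force: [-0.1, -0.6, 0.6]
gripper_width: 1.001
grip_force: 0.0
```

```bash
python3 - <<'E'
from h import *
f=grab_frame("wrist"); im=f["image"]; cv2.imwrite("pics/w4.png",im[:,:,::-1])
np.savez("w4.npz",**{k:f[k] for k in("image","z_map","K","pose")})
c=cloud(f); print(state()["tcp_pos"],state()["t"])
h=c.reshape(-1,3);h=h[(f["z_map"]>0).ravel()];h=h[(h[:,2]>.106)&(h[:,2]<.125)&(h[:,0]>.47)&(h[:,0]<.52)&(h[:,1]>-.03)&(h[:,1]<.1)]
print("handle",len(h),h.mean(0),np.percentile(h[:,1],[1,99]),np.polyfit(h[:,1],h[:,0],1),h[:,2].max())
for q in ("index_tip","index","lid","lid_handle"):
    for r in pinpoint(q,f)[:1]: print(q,r, P(f,r["pixel"]).round(4))
E
```

```text
[ 0.49604732 -0.03401193  0.38083627] 8.25
handle 3672 [0.49325743 0.03773706 0.11399398] [-0.02203744  0.08884125] [-0.05037732  0.49515852] 0.11736975115848286
lid {'pixel': [544.0, 139.5], 'score': 0.93} [0.6559 0.0411 0.0758]
lid_handle {'pixel': [314.3, 141.3], 'score': 0.78} [0.4899 0.0332 0.1143]
```

View pics/w4.png

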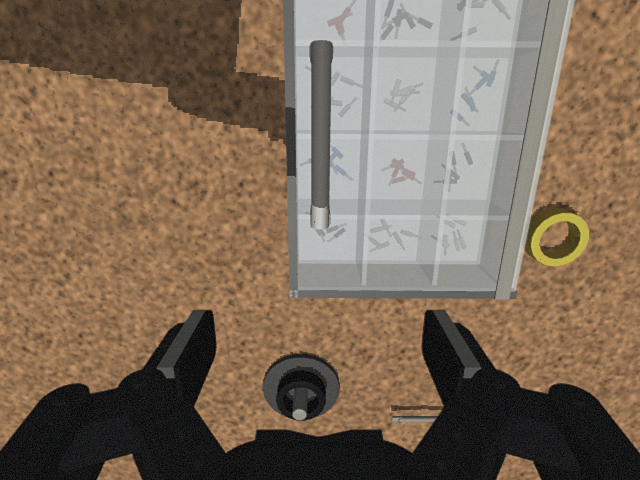

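The roll lies flat around the post, with its top at 27.6 mm (8 + 19 mm expected). The handle runs from (321,45) to (319,220) and is free. Next is a closer look at the index arm for its angle.

{"name": "apply_moves", "arguments": {"motion": [{"gripper": -1,"delta_pos": [0.02,0.04,0.025],"turn": 0},{"gripper": -1,"delta_pos": [0.04,0.08,0.05],"turn": 0},{"gripper": -1,"delta_pos": [0.06,0.12,0.07],"turn": 0},{"gripper": -1,"delta_pos": [0.07,0.16,0.07],"turn": 0},{"gripper": -1,"delta_pos": [0.08,0.2,0.07],"turn": 0},{"gripper": -1,"delta_pos": [0.08,0.2,0.07],"turn": 0},{"gripper": -1,"delta_pos": [0.08,0.2,0.07],"turn": 0}]}}

```text
t: 9.15
tcp_pos: [0.5765, 0.165, 0.4502]
orientation: [-0.0, 0.687, 0.726, -0.0]
wrist_force: [-0.0, 0.1, 0.7]
gripper_width: 1.001
grip_force: 0.0
```

```bash
python3 - <<'E'
from h import *
f=grab_frame("wrist"); im=f["image"]; cv2.imwrite("pics/w5.png",im[:,:,::-1])
np.savez("w5.npz",**{k:f[k] for k in("image","z_map","K","pose")})
print(state()["tcp_pos"],state()["t"])
for q in ("index_tip","index","lid","lid_handle"):
    for r in pinpoint(q,f)[:1]: print(q,r, P(f,r["pixel"]).round(4))
c=cloud(f); yaw=.054; o=np.array([.659,.040,.0705]); R=np.array([[np.cos(yaw),np.sin(yaw),0],[-np.sin(yaw),np.cos(yaw),0],[0,0,1]])
k=(c-o)@R.T; ok=f["z_map"]>0
m=ok&(k[...,1]>.130)&(k[...,1]<.149)&(k[...,0]<-.02)&(k[...,0]>-.15)&(k[...,2]>.012)
q=k[m]; print(len(q))
for a in np.arange(-.15,-.02,.01):
    s=q[(q[:,0]>=a)&(q[:,0]<a+.01)]
    if len(s): print(round(a+.005,3),len(s),np.percentile(s[:,2],[5,50,95]).round(4),s[:,1].mean().round(4))
from scipy.stats import theilslopes
r=theilslopes(q[:,2],q[:,0]); print("slope",r, np.arctan(-r[0]))
E
```

```text
[0.57631101 0.16435963 0.45039847] 9.2
index_tip {'pixel': [236.4, 217.8], 'score': 0.88} [0.5194 0.1767 0.1777]
index {'pixel': [398.7, 187.2], 'score': 0.59} [0.6501 0.1855 0.0809]
lid {'pixel': [389.9, 317.1], 'score': 0.61} [ 6.792e-01 -1.800e-03  5.000e-04]
lid_handle {'pixel': [227.3, 336.7], 'score': 0.68} [0.4949 0.0369 0.1155]
38753
-0.145 2995 [0.2665 0.2791 0.2905] 0.1414
-0.135 4678 [0.2373 0.2739 0.291 ] 0.1385
-0.125 3334 [0.1057 0.2614 0.2753] 0.1403
-0.115 3699 [0.2204 0.2681 0.288 ] 0.1404
-0.105 3074 [0.2783 0.2888 0.2956] 0.1464
-0.095 2032 [0.2809 0.2906 0.2966] 0.1445
-0.085 2295 [0.0748 0.2861 0.2916] 0.1408
-0.075 2161 [0.0641 0.2865 0.2915] 0.1408
-0.065 2366 [0.0579 0.2861 0.2918] 0.1409
-0.055 2051 [0.2823 0.291  0.2964] 0.1451
-0.045 3094 [0.2775 0.2881 0.2953] 0.1466
-0.035 3874 [0.2231 0.2636 0.2868] 0.1401
-0.025 3100 [0.2261 0.2629 0.2742] 0.1399Traceback (most recent call last):
  File "<stdin>", line 15, in <module>
    res = hypotest_fun_out(*samples, **kwds)
    deltax = x[:, np.newaxis] - x
             ~~~~~~~~~~~~~~~~~^~~
numpy._core._exceptions._ArrayMemoryError: Unable to allocate 11.2 GiB for an array with shape (38753, 38753) and data type float64
```

View pics/w5.png

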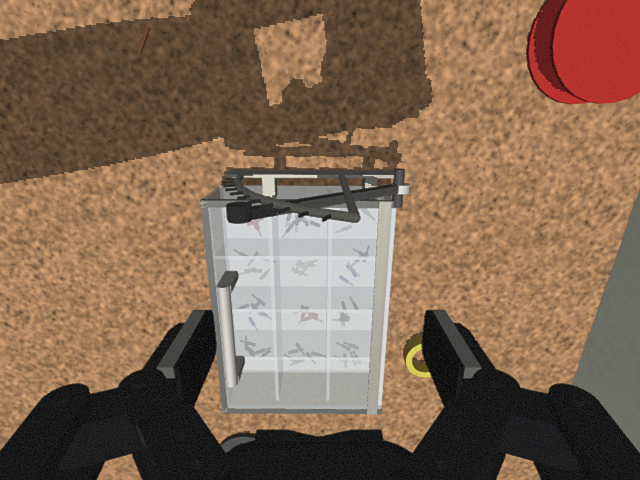

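The index arm runs from its tip at (238,212) to the pivot at (398,188). The gripper got into my depth window, so I'm refitting offline without it.

```bash
python3 - <<'E'
from h import *
f=dict(np.load("w5.npz")); c=cloud(f); yaw=.053; o=np.array([.659,.040,.0705]); R=np.array([[np.cos(yaw),np.sin(yaw),0],[-np.sin(yaw),np.cos(yaw),0],[0,0,1]])
k=(c-o)@R.T; ok=f["z_map"]>0; v,u=np.mgrid[:480,:640]
m=ok&(k[...,1]>.128)&(k[...,1]<.152)&(k[...,2]<.13)&(k[...,0]<-.015)&(k[...,0]>-.16)&(k[...,2]>.012)&(v<225)
q=k[m]
for a in np.arange(-.16,-.01,.01):
    s=q[(q[:,0]>=a)&(q[:,0]<a+.01)]
    if len(s): print(round(a+.005,3),len(s),np.percentile(s[:,2],[5,50,90]).round(4),s[:,1].mean().round(4))
# robust line on upper face
best=None
for it in range(4):
    x,z=q[:,0],q[:,2]
    if it==0: r=np.array([-.67,0.005])
    e=z-np.polyval(r,x); w=abs(e)<(.012 if it<2 else .006); r=np.polyfit(x[w],z[w],1); print(w.sum(),r,np.arctan(-r[0]))
# lid/handle geometry in this view
w=c.reshape(-1,3)[ok.ravel()]
h=w[(w[:,2]>.106)&(w[:,2]<.125)&(w[:,0]>.47)&(w[:,0]<.52)&(w[:,1]>-.02)&(w[:,1]<.08)]; print(len(h),h.mean(0),np.polyfit(h[:,1],h[:,0],1))
E
```

```text
-0.145 7 [0.0989 0.1011 0.1019] 0.1473
-0.135 282 [0.0944 0.1061 0.1075] 0.1473
-0.125 308 [0.0931 0.1031 0.1067] 0.1462
-0.115 160 [0.0883 0.0922 0.0953] 0.1439
-0.105 63 [0.0811 0.0863 0.0885] 0.1426
-0.095 62 [0.0669 0.0743 0.0797] 0.1465
-0.085 113 [0.0604 0.0682 0.0722] 0.1462
-0.075 144 [0.0551 0.0623 0.0657] 0.1449
-0.065 147 [0.0481 0.0556 0.059 ] 0.1447
-0.055 76 [0.0419 0.0501 0.0523] 0.1444
-0.045 92 [0.0324 0.0399 0.0421] 0.1451
-0.035 116 [0.0262 0.0332 0.0369] 0.1447
-0.025 109 [0.0191 0.0264 0.0297] 0.1447
-0.015 54 [0.0146 0.0211 0.0229] 0.1447
1433 [-0.7088182   0.00835618] 0.6166197323312577
1729 [-0.73702348  0.00691659] 0.6351442789171501
1553 [-0.74184856  0.00734405] 0.6382637396623201
1530 [-0.74464335  0.00729442] 0.6400640288650056
1070 [0.49502261 0.03207026 0.11409458] [-0.05485692  0.49678189]
```

{"name": "apply_moves", "arguments": {"motion": [{"gripper": -1,"delta_pos": [-0.02,-0.04,0],"turn": 0},{"gripper": -1,"delta_pos": [-0.04,-0.08,-0.01],"turn": 0},{"gripper": -1,"delta_pos": [-0.065,-0.12,-0.03],"turn": 0},{"gripper": -1,"delta_pos": [-0.081,-0.132,-0.07],"turn": 0},{"gripper": -1,"delta_pos": [-0.081,-0.132,-0.11],"turn": 0},{"gripper": -1,"delta_pos": [-0.081,-0.132,-0.15],"turn": 0},{"gripper": -1,"delta_pos": [-0.081,-0.132,-0.175],"turn": 0},{"gripper": -1,"delta_pos": [-0.081,-0.132,-0.181],"turn": 0},{"gripper": -1,"delta_pos": [-0.081,-0.132,-0.181],"turn": 0}]}}

```text
t: 10.3
tcp_pos: [0.495, 0.0327, 0.2698]
orientation: [-0.0, 0.688, 0.726, -0.0]
wrist_force: [0.2, 0.8, 0.2]
gripper_width: 0.998
grip_force: 0.0
```

{"name": "apply_moves", "arguments": {"motion": [{"gripper": 1,"delta_pos": [0,0,0],"turn": 0},{"gripper": 1,"delta_pos": [0,0,0],"turn": 0},{"gripper": 1,"delta_pos": [0,0,0],"turn": 0},{"gripper": 1,"delta_pos": [0,0,0],"turn": 0},{"gripper": 1,"delta_pos": [0,0,0],"turn": 0},{"gripper": 1,"delta_pos": [0,0,0],"turn": 0},{"gripper": 1,"delta_pos": [0,0,0],"turn": 0},{"gripper": 1,"delta_pos": [0,0,0],"turn": 0},{"gripper": 1,"delta_pos": [0,0,0],"turn": 0},{"gripper": 1,"delta_pos": [0,0,0],"turn": 0}]}}

```text
t: 11.3
tcp_pos: [0.4943, 0.0331, 0.2698]
orientation: [-0.001, 0.687, 0.726, -0.002]
wrist_force: [-18.5, -1.9, 10.5]
gripper_width: 0.118
grip_force: 58.6
```

{"name": "apply_moves", "arguments": {"motion": [{"gripper": 1,"delta_pos": [-0.0005,0,0.001],"turn": 0},{"gripper": 1,"delta_pos": [0.0012,0.0001,0.0082],"turn": 0},{"gripper": 1,"delta_pos": [0.005,0.0003,0.0195],"turn": 0},{"gripper": 1,"delta_pos": [0.0102,0.0006,0.032],"turn": 0},{"gripper": 1,"delta_pos": [0.0165,0.0009,0.044],"turn": 0},{"gripper": 1,"delta_pos": [0.0237,0.0013,0.0556],"turn": 0},{"gripper": 1,"delta_pos": [0.0317,0.0017,0.0665],"turn": 0},{"gripper": 1,"delta_pos": [0.0383,0.0021,0.0742],"turn": 0},{"gripper": 1,"delta_pos": [0.0442,0.0024,0.0804],"turn": 0},{"gripper": 1,"delta_pos": [0.0478,0.0026,0.0839],"turn": 0},{"gripper": 1,"delta_pos": [0.0503,0.0027,0.0862],"turn": 0},{"gripper": 1,"delta_pos": [0.0503,0.0027,0.0862],"turn": 0}]}}

```text
t: 12.5
tcp_pos: [0.5446, 0.0358, 0.3586]
orientation: [-0.001, 0.687, 0.726, -0.001]
wrist_force: [-33.0, -2.3, 25.5]
gripper_width: 0.113
grip_force: 59.5
```

```bash
cat > chk.py <<'E'
from h import *
import sys
tag=sys.argv[1]; s=state(); print(s["t"],s["tcp_pos"],s["wrist_force"],s["gripper_width"])
yaw=.053; R=np.array([[np.cos(yaw),np.sin(yaw),0],[-np.sin(yaw),np.cos(yaw),0],[0,0,1]]); o=np.array([.659,.040,.0705])
for n in ("scene","top","wrist"):
    f=grab_frame(n); cv2.imwrite(f"pics/{tag}_{n}.png",f["image"][:,:,::-1]); np.savez(f"{tag}_{n}.npz",**{k:f[k] for k in("image","z_map","K","pose")})
    k=(cloud(f)-o)@R.T; ok=f["z_map"]>0
    for nm,y0,y1,off in (("lid+",.10,.129,.006),("lid-",-.129,-.09,.006),("arm",.134,.150,.008)):
        q=k[ok&(k[...,1]>y0)&(k[...,1]<y1)&(k[...,0]<-.02)&(k[...,0]>-.115)]
        r=np.array([-.70,off/.82])
        for it in range(5):
            e=q[:,2]-np.polyval(r,q[:,0]); w=abs(e)<(.012 if it<2 else .006)
            if w.sum()<20: break
            r=np.polyfit(q[w,0],q[w,2],1)
        print(n,nm,w.sum(),r.round(4),"ang",np.arctan(-r[0]).round(4))
    for q in ("index_tip",):
        for r in pinpoint(q,f)[:1]: print(q,r)
E
python3 chk.py a
```

```text
12.5 [0.54458984 0.03578551 0.35859647] [-32.99346257  -2.27524998  25.52030428] 0.11345287106489256
scene lid+ 574 [-0.6758  0.0097] ang 0.5943
scene lid- 642 [-0.6666  0.0106] ang 0.588
scene arm 219 [-0.7145  0.0119] ang 0.6204
index_tip {'pixel': [389.2, 278.1], 'score': 0.57}
top lid+ 8 [-0.7     0.0073] ang 0.6107
top lid- 620 [-0.6691  0.0061] ang 0.5897
top arm 71 [-0.7234  0.0085] ang 0.6262
index_tip {'pixel': [231.8, 270.4], 'score': 0.62}
wrist lid+ 10776 [-0.6689  0.0063] ang 0.5896
wrist lid- 234 [-0.6706  0.006 ] ang 0.5907
wrist arm 450 [-0.4967  0.0136] ang 0.461
```

{"name": "apply_moves", "arguments": {"motion": [{"gripper": 1,"delta_pos": [0.001,0.0001,0.002],"turn": 0},{"gripper": 1,"delta_pos": [0.0028,0.0002,0.0045],"turn": 0},{"gripper": 1,"delta_pos": [0.0028,0.0002,0.0045],"turn": 0},{"gripper": 1,"delta_pos": [0.0028,0.0002,0.0045],"turn": 0}]}}

```text
t: 13.2
tcp_pos: [0.5476, 0.036, 0.3616]
orientation: [-0.001, 0.687, 0.726, -0.001]
wrist_force: [-20.2, -2.0, 10.7]
gripper_width: 0.112
grip_force: 59.3
```

```bash
python3 chk.py b; python3 - <<'E'
import cv2
a=cv2.imread('pics/b_scene.png')[220:370,250:430]; b=cv2.imread('pics/b_wrist.png')
a=cv2.resize(a,(540,450),interpolation=cv2.INTER_CUBIC); cv2.imwrite('pics/bc.png',a)
E
```

```text
13.2 [0.54755882 0.0359545  0.36160083] [-20.18348977  -1.95289975  10.66579836] 0.1124423781217895
scene lid+ 577 [-0.7083  0.0103] ang 0.6163
scene lid- 651 [-0.7133  0.0102] ang 0.6196
scene arm 213 [-0.7287  0.0113] ang 0.6297
index_tip {'pixel': [392.1, 277.3], 'score': 0.81}
top lid+ 0 [-0.7     0.0073] ang 0.6107
top lid- 621 [-0.7089  0.006 ] ang 0.6167
top arm 48 [-0.7271  0.0084] ang 0.6287
index_tip {'pixel': [232.9, 270.7], 'score': 0.51}
wrist lid+ 10842 [-0.7088  0.0065] ang 0.6166
wrist lid- 232 [-0.7073  0.0065] ang 0.6156
wrist arm 541 [-0.5189  0.0134] ang 0.4787
```

View pics/bc.png

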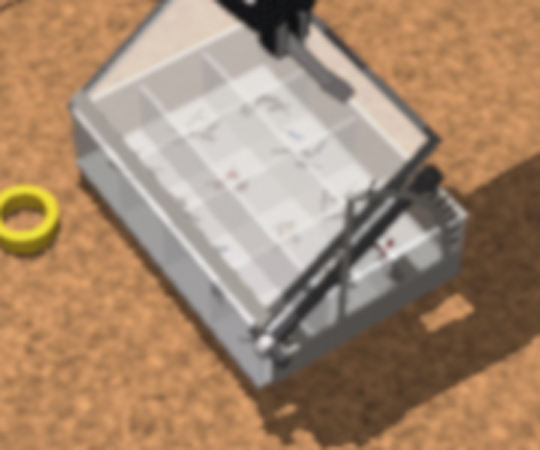

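View pics/b_wrist.png

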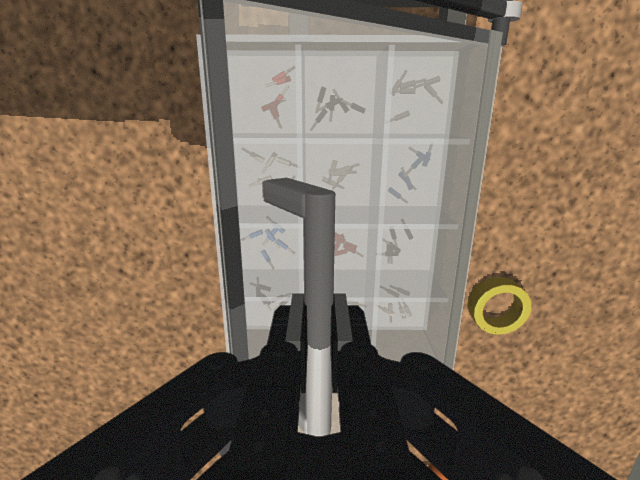

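The crop shows the lid edge and index arm nearly parallel: arm from (265,343) to (430,178), lid's front corner at (435,140). The wrist view shows the bar firmly between the pads. I'm refining the arm angle with averaged frames.

```bash
python3 - <<'E'
from h import *
yaw=.053; R=np.array([[np.cos(yaw),np.sin(yaw),0],[-np.sin(yaw),np.cos(yaw),0],[0,0,1]]); o=np.array([.659,.040,.0705])
def fit(k,y0,y1,x0,x1,off,tol):
    q=k[(k[:,1]>y0)&(k[:,1]<y1)&(k[:,0]<x1)&(k[:,0]>x0)]; r=np.array([-.715,off/.81])
    for it in range(8):
        e=q[:,2]-np.polyval(r,q[:,0]); w=abs(e)<(.012 if it<2 else tol); r=np.polyfit(q[w,0],q[w,2],1)
    return np.arctan(-r[0]).round(4),r[1].round(4),w.sum()
for n in ("scene","top"):
    ks=[]
    for i in range(8):
        f=grab_frame(n); ks.append(((cloud(f)-o)@R.T)[f["z_map"]>0])
    k=np.concatenate(ks)
    for a in ((.134,.150,-.115,-.02),(.136,.148,-.12,-.01),(.130,.152,-.115,-.02),(.134,.150,-.115,-.06),(.134,.15,-.07,-.01)):
        print(n,"arm",a,[fit(k,*a,.008,t) for t in (.008,.005)])
    print(n,"lid",fit(k,-.129,-.09,-.15,-.02,.006,.006),fit(k,.08,.127,-.15,-.02,.006,.006))
    t=k[(k[:,1]>.130)&(k[:,1]<.156)&(k[:,0]<-.122)&(k[:,0]>-.15)&(k[:,2]>.085)&(k[:,2]<.12)]
    print("tip",len(t),np.percentile(t,[2,50,98],axis=0).round(4).tolist())
print(state()["t"],state()["wrist_force"])
E
```

```text
scene arm (0.134, 0.15, -0.115, -0.02) [(np.float64(0.6221), np.float64(0.0117), np.int64(1891)), (np.float64(0.6217), np.float64(0.0124), np.int64(1587))]
scene arm (0.136, 0.148, -0.12, -0.01) [(np.float64(0.6233), np.float64(0.0116), np.int64(2108)), (np.float64(0.6222), np.float64(0.0124), np.int64(1765))]
scene arm (0.13, 0.152, -0.115, -0.02) [(np.float64(0.6221), np.float64(0.0117), np.int64(1934)), (np.float64(0.6218), np.float64(0.0124), np.int64(1619))]
scene arm (0.134, 0.15, -0.115, -0.06) [(np.float64(0.6104), np.float64(0.0132), np.int64(1036)), (np.float64(0.6119), np.float64(0.0138), np.int64(871))]
scene arm (0.134, 0.15, -0.07, -0.01) [(np.float64(0.6243), np.float64(0.0115), np.int64(1155)), (np.float64(0.6215), np.float64(0.0124), np.int64(960))]
scene lid (np.float64(0.617), np.float64(0.0107), np.int64(6072)) (np.float64(0.6171), np.float64(0.0102), np.int64(10876))
tip 599 [[-0.139, 0.136, 0.0884], [-0.1291, 0.1467, 0.1065], [-0.1225, 0.1539, 0.1126]]
top arm (0.134, 0.15, -0.115, -0.02) [(np.float64(0.63), np.float64(0.0085), np.int64(382)), (np.float64(0.6297
[... 196 characters left out ...]
rm (0.13, 0.152, -0.115, -0.02) [(np.float64(0.6297), np.float64(0.0085), np.int64(398)), (np.float64(0.6299), np.float64(0.0086), np.int64(384))]
top arm (0.134, 0.15, -0.115, -0.06) [(np.float64(0.6277), np.float64(0.0088), np.int64(80)), (np.float64(0.6166), np.float64(0.0106), np.int64(79))]
top arm (0.134, 0.15, -0.07, -0.01) [(np.float64(0.6422), np.float64(0.0077), np.int64(437)), (np.float64(0.6339), np.float64(0.0083), np.int64(415))]
top lid (np.float64(0.6168), np.float64(0.006), np.int64(7013)) (np.float64(1.3614), np.float64(-0.0791), np.int64(64))
tip 463 [[-0.1413, 0.138, 0.0907], [-0.1321, 0.1439, 0.1045], [-0.1226, 0.1534, 0.11]]
14.3 [-19.59875154  -2.27222443  10.98470418]
```

Averaged over the views, the arm sits at about 0.624 rad and the lid at 0.617. I'm making a small final nudge.

{"name": "apply_moves", "arguments": {"motion": [{"gripper": 1,"delta_pos": [0.0005,0,0.0014],"turn": 0},{"gripper": 1,"delta_pos": [0.0005,0,0.0014],"turn": 0},{"gripper": 1,"delta_pos": [0.0005,0,0.0014],"turn": 0},{"gripper": 1,"delta_pos": [0.0005,0,0.0014],"turn": 0},{"gripper": 1,"delta_pos": [0.0005,0,0.0014],"turn": 0},{"gripper": 1,"delta_pos": [0.0005,0,0.0014],"turn": 0}]}}

```text
t: 14.9
tcp_pos: [0.5483, 0.036, 0.3627]
orientation: [-0.001, 0.687, 0.726, -0.001]
wrist_force: [-14.3, -2.3, 5.6]
gripper_width: 0.109
grip_force: 58.9
```

```bash
python3 chk.py c; python3 - <<'E'
from h import *
f=dict(np.load("c_top.npz")); c=cloud(f); g=f["image"].max(2)
m=(abs(c[...,0]-.488)<.045)&(abs(c[...,1]+.2545)<.045)&(c[...,2]>.018)&(c[...,2]<.034)
print("roll",m.sum(),c[m].min(0),c[m].max(0)); s=state(); print(np.abs(s["qd"]).max())
E
```

```text
14.9 [0.54828706 0.03596548 0.36271957] [-14.26221832  -2.29444013   5.579024  ] 0.10937967513848063
scene lid+ 578 [-0.7062  0.011 ] ang 0.6149
scene lid- 644 [-0.7208  0.0104] ang 0.6245
scene arm 219 [-0.7268  0.0113] ang 0.6285
index_tip {'pixel': [392.0, 274.2], 'score': 0.57}
top lid+ 0 [-0.7     0.0073] ang 0.6107
top lid- 624 [-0.7141  0.0065] ang 0.6201
top arm 45 [-0.7134  0.0093] ang 0.6197
index_tip {'pixel': [230.1, 269.3], 'score': 0.65}
wrist lid+ 10778 [-0.7193  0.0065] ang 0.6235
wrist lid- 237 [-0.7188  0.0064] ang 0.6232
wrist arm 583 [-0.5386  0.013 ] ang 0.4941
index_tip {'pixel': [496.2, 14.9], 'score': 0.56}
roll 225 [ 0.46080871 -0.28350916  0.01815983] [ 0.51492515 -0.22805546  0.03374339]
0.0017967396453926771
```

Lid at 0.623 rad matches the arm at about 0.624, everything is steady, and the roll is on its post.

```bash
python3 -c "
from workcell import *
print(sign_off())"
```

```text
the job is handed in; nothing more can be done
None
```

The job is handed in: the black roll lies flat on the dark stand's base around its post, and the gripper is holding the lid steady at about 0.623 rad, in line with the index arm (measured at about 0.624), with nothing else touched.

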